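Clamp the preparative column in the bench holder

TASK

Take the thick steel column out of the column rest and lay it in the sloping cradle of the column holder, broad knurled end uphill, and let go of it. Then swing the holder's cam lever away from the column, over its high point, until it snaps shut and clamps the column against the bottom stop. Do not drop the column, and leave the slim columns, spanner, glassware and bottles where they are.

Things in the scene. Friction and masses are not known exactly. Their poses are not given: they have to be found in the camera images.
- column: the preparative column: thick stainless cylinder 130 mm long, 0.35 to 0.7 kg. Origin on its axis at mid-length, x along it towards the broad end (y, z turn as it rolls). Tube 30 mm diameter, x = -43 to +39 mm: grip across it there; smooth narrow cap 36 mm diameter x 22 at the -x end, broad knurled cap 44 mm diameter x 26 at the +x end. Starts level, axis 42 mm above the bench
- column_broad_end (a point): centre of the column's broad end face, 65 mm from the column's origin
- rack: column rest: fixed grey plate 150 x 144 mm, 6 mm thick, with white V saddles that carry the columns' ends. Origin at the centre of its underside, z up, x along the columns. The thick column lies at y = -34 mm (free under the tube between the caps for 20 mm), the slim ones at y = +40 and +60 mm, axes 26 mm above the bench
- cradle: sloping cradle of the fixed holder. Origin 100 mm above the bench, at the column's centre when home; x uphill (30 degrees above level), y level across, z square to the slope. White V saddles, 10 mm long, up to 67 mm wide, tops 3 mm below the axis, at x = -54 mm (fits the narrow cap) and +52 mm (broad cap). Between them the bed lies at z = -42 mm, 84 mm wide
- cradle_stop (a point): centre of the bottom stop's seal face, x = -65 mm in the cradle frame: the narrow end rests here when home. The stop is 52 mm wide and reaches to z = +16 mm in the cradle frame
- clamp_nose (a point): centre of the clamp's sprung nose, a 26 mm disc, facing downhill. At x = +73 mm in the cradle frame while the lever is open, so the column has 8 mm of play along the slope; friction may keep it from sliding down by itself. Closing drives the nose 12 mm downhill: it pushes the column onto the stop and holds it with 10 to 15 N. The guide block behind it reaches to z = +20 mm
- lever (a joint): angle of the cam lever about a level pin along the cradle's y. 0 = open, lever along the cradle's +z; it grows as the lever swings uphill, away from the column; 1.40 = high point; 1.75 = shut at its stop, lever pointing uphill 10 degrees below the cradle's x. A spring drives it back to open below 1.40 (most at 0.5 to 0.9: about 8 N at the grip) and snaps it shut beyond
- lever_pivot (a point): axis of the lever's pin, mid-width, at x = +137.5 mm, z = 0 in the cradle frame
- lever_grip (a point): middle of the lever's round black grip, on the lever's centre line 80 mm from the pin. The grip is 20 mm in diameter and reaches from 53 to 106 mm from the pin; below it a 12 x 12 mm steel bar
- slim_column_a: bystander: slim steel column, 152 mm long, 9 mm tube with 15 mm ends, lying in the rest beside the thick one; origin at its middle
- slim_column_b: bystander: second slim steel column, the same, lying next to the first
- spanner: bystander: flat open-ended spanner, 174 mm long, 6 mm thick, lying on the bench between rest and holder; origin under its middle
- beaker: bystander: glass beaker, 68 mm diameter, 95 mm high, at the far side; origin at the centre of its underside
- solvent_bottle: bystander: clear capped bottle, 70 mm diameter, 145 mm high, far left; origin at the centre of its underside
- wash_bottle: bystander: plain white capped bottle, 68 mm diameter, 150 mm high, far right; origin at the centre of its underside

How it is judged:
By the outcome, as a careful person would: the job done as asked, in the order asked, and still so for the second after the job is handed in, with the robot touching nothing.
It also fails if it takes over 51 s, if anything falls off the work surface, if the arm or the gripper's body presses on something with over 40 N, if the wrist force passes 120 N, or if a joint passes its speed limit or range.

ROBOT

A 6-joint arm with a two-finger parallel gripper is mounted at the origin on the work surface. World frame = base frame: x ahead of the robot, y to its left, z up, the work surface at z = 0. Lengths are in m, angles in rad, forces in N, time in s.
With the tool pointing down it reaches from about 0.3 to 0.775 m from the base axis. Payload 14.6 kg.
Tool frame: the origin (TCP) lies on the front face of the gripper's body, between the roots of the fingers; the fingertips stand 97 mm ahead of it and the grasp point (between the pads) lies 78 mm ahead of it; z points along the fingers, x is the direction in which the jaws open and shut, and the axes are right-handed (so a half turn about z gives the same grasp; the last joint's range is limited). The gripper opens to 94 mm and grips with 3 to 60 N. Pads are 16 mm wide; open, the fingers measure 119 mm over their backs; the gripper's body (75 mm by 177 mm) begins 78 mm behind the grasp point.
Start: joints at [-1.18, 0.3, 1.521, -0, 1.321, -0.067], TCP at [0.243, -0.493, 0.303] pointing down, gripper open.
Joint ranges: [-3.03, 3.03], [-0.79, 2.21], [0.23, 2.52], [-1.04, 4.18], [0, 3.07], [-2.55, 2.55]. Speed limits (rad/s): [2.22, 2.22, 2.57, 3.14, 3.14, 3.14].

INTERFACE

Orientations are given as [roll, pitch, yaw] about the fixed x, y, z axes, in that order (R = Rz(yaw) Ry(pitch) Rx(roll)).
In Python, from station import sensors, camera, ctrl gives the robot as it stands.
- The arm moves only by the tool move_arm, never from a script. Its argument "rows" is text: rows parted by semicolons, each of 6 numbers parted by spaces: the shift along the tool's x, y, z in mm, then the turn, a rotation vector about the tool's x, y, z in rad. In form: x y z wx wy wz; .... A call has 1 to 20 rows; each row shifts and turns the pose as measured when the row begins, along the tool's axes as they then stand; what a row does not reach is not made up. A row lasts 1/8 s, in which the tool goes at most 62.5 mm and 10.7 degrees, less where a joint would pass 70% of its speed; a pose out of reach is approached as far as the arm can. A call with a gripper value outside its range is refused whole. "grip" is the opening, from -1 (shut) to 1 (fully open), set as the call begins (left out, the last holds). The fingers move at their own pace and stop on an object; "newtons" is the grip in N (left out, the last holds). Time passes only in rows, so rows that do not move let the fingers close. It gives the time, the measured TCP pose, the force and the opening at its end, in the units of the state.
- sensors.get_obs(): the state, without advancing time (a new reading comes with each control period).
- camera(name): name is "scene" or "side" or "wrist"; returns a dict with "color" (400x640x3 uint8, blue, green, red), "z_map" (400x640 float32, m along the optical axis (not along the pixel's ray), 0 where there is no reading), "mtx" (3x3 intrinsics, pixels), "position" and "attitude" of the camera in the world; the wrist camera has in their place "hand_eye" (4x4, takes a point from camera to tool coordinates, whose origin is the TCP and whose axes are the tool frame's). Camera axes: x right, y down, z forward; pixel columns grow to the right and rows downward; lengths in m; the calibration is good to about 2 mm. A picture is of the moment at which its call begins: read the wrist's pose just before it.
- ctrl.hand_in(): hands the job in, once; it reports no verdict.
The state is a dict: "time_s": time; "qpos": joint angles; "joint_vel": joint speeds; "tau": joint torques, N m; "ee_pos": TCP position; "eef_rot": TCP orientation; "force": force on the tool from outside, world axes, zero at the start; "moment": the same for the moment, N m; "grip_width": finger opening in m.
Only numpy, scipy, OpenCV 4.12 (cv2) and the standard library are available. Lean on these libraries where they do the work, as an engineer would, in place of code of your own. Each camera call takes 0.05 s, during which the arm holds its last target.

## Working session

There is one attempt and no reset: what is moved stays moved. The work goes in short steps, Python scripts to look and compute and a tool call to move; the robot and the scene stay as the last step left them, time stands still between calls to the robot, and variables do not carry over. Pictures are saved under pics/ and viewed, and the job is handed in when it is done.

Besides the shell and the picture viewer there is one more tool, called after "Call:" as name(argument=value, ...) on one line, values as JSON. move_arm: Moves the arm, as the interface text tells. Its arguments: {"type":"object","properties":{"rows":{"type":"string"},"grip":{"type":"number"},"newtons":{"type":"number"}},"required":["rows"]}

```bash
mkdir -p pics; ls
cat > h.py <<'E'
import numpy as np, cv2
from station import sensors,camera,ctrl
from scipy.spatial.transform import Rotation as R
def pts(c):
    z=c["z_map"];K=np.array(c["mtx"]);v,u=np.mgrid[0:z.shape[0],0:z.shape[1]]
    P=np.stack([(u-K[0,2])/K[0,0]*z,(v-K[1,2])/K[1,1]*z,z],-1)
    return P
E
python3 - <<'E'
from h import *
print(sensors.get_obs())
for n in ["scene","side","wrist"]:
    c=camera(n); cv2.imwrite(f"pics/{n}0.png",c["color"]); np.savez(f"{n}0.npz",**c)
    print(n,c["mtx"],c.get("position"),c.get("attitude"),c.get("hand_eye"))
E
```

```text
pics
{'time_s': 0.0, 'qpos': array([-1.17960345e+00,  3.00488054e-01,  1.52158726e+00,  2.31226118e-05,
        1.32070249e+00, -6.65835193e-02]), 'joint_vel': array([ 0.001317  , -0.00022698,  0.00112085,  0.00196676,  0.00041441,
       -0.00214638]), 'tau': array([ 2.43928662e-03, -5.31801689e+01, -3.52733517e+01,  7.08929077e-02,
        2.44234217e-02, -7.37273103e-05]), 'ee_pos': array([ 0.24302609, -0.49322578,  0.30207435]), 'eef_rot': array([-3.14149145e+00,  1.18103389e-03, -1.11302561e+00]), 'force': array([ 0.346954  ,  0.23342298, -0.4200194 ]), 'moment': array([ 0.00186422,  0.02814186, -0.02642115]), 'grip_width': 0.09380737742849841}
scene [[409.19317715   0.         317.84685968]
 [  0.         409.19317715 193.88062596]
 [  0.           0.           1.        ]] [1.41686267 0.14019827 1.15508027] [-2.42190422 -0.01596226  1.77168653] None
side [[398.16496256   0.         327.65781571]
 [  0.         398.16496256 203.82071526]
 [  0.           0.           1.        ]] [0.43697853 0.83859739 0.9093636 ] [-2.2922255   0.00904244 -3.02086833] None
wrist [[306.09596971   0.         319.47052092]
 [  0.         306.09596971 201.75945218]
 [  0.           0.           1.        ]] None None [[ 9.99999187e-01 -7.67602040e-04 -1.01860051e-03  1.41207640e-03]
 [ 1.01096289e-03  9.63949554e-01  2.66083136e-01 -7.75981631e-02]
 [ 7.77633554e-04 -2.66083949e-01  9.63949546e-01 -8.27619103e-02]
 [ 0.00000000e+00  0.00000000e+00  0.00000000e+00  1.00000000e+00]]
```

View pics/scene0.png

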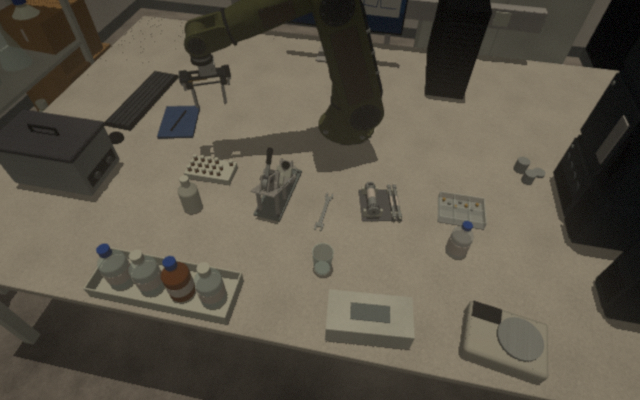

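View pics/side0.png

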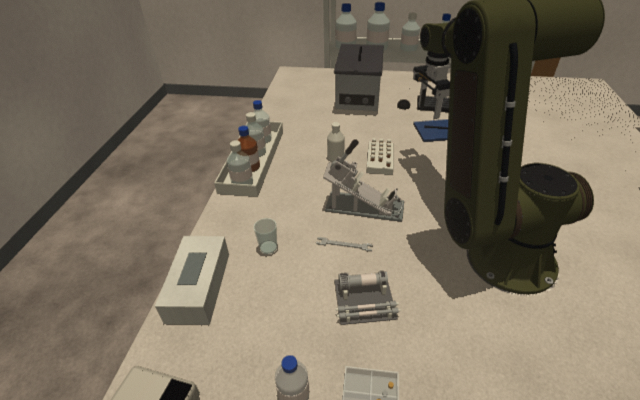

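View pics/wrist0.png

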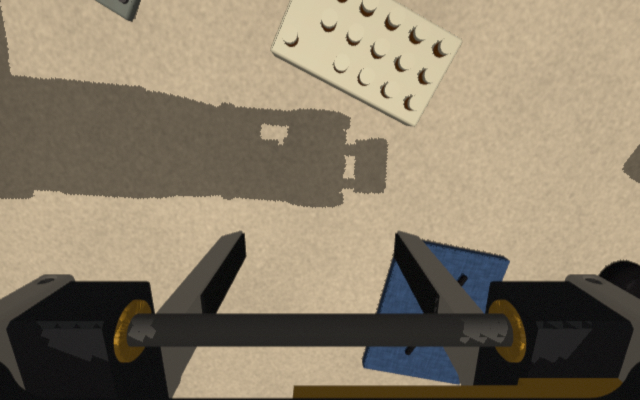

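Run:
```python
from h import *
s=np.load("scene0.npz");d=np.load("side0.npz")
def crop(c,x0,y0,x1,y1,k): return cv2.convertScaleAbs(cv2.resize(c["color"][y0:y1,x0:x1],None,fx=k,fy=k,interpolation=cv2.INTER_CUBIC),alpha=1.4)
cv2.imwrite("pics/c1.png",np.vstack([crop(s,235,140,335,240,4)]+[]))
cv2.imwrite("pics/c2.png",crop(s,340,165,430,235,6))
cv2.imwrite("pics/c3.png",crop(d,310,130,420,230,6))
cv2.imwrite("pics/c4.png",crop(d,325,260,410,330,7))
def W(c,u,v):
    P=pts(c)[v,u]; return R.from_euler('xyz',c["attitude"]).as_matrix()@P+c["position"]
for n,c,l in [("s",s,[(370,200),(325,210),(395,200),(275,200),(190,200),(268,155),(320,265)]),("d",d,[(362,280),(345,244),(366,310),(365,190),(352,147),(397,197),(340,172),(400,213)])]:
    for u,v in l: print(n,u,v,W(c,u,v).round(3))
```

```text
s 370 200 [0.458 0.151 0.056]
s 325 210 [ 0.497 -0.002  0.006]
s 395 200 [1.417 0.14  1.155]
s 275 200 [ 0.55  -0.169  0.082]
s 190 200 [ 0.605 -0.458  0.072]
s 268 155 [ 0.504 -0.195  0.245]
s 320 265 [0.762 0.031 0.068]
d 362 280 [0.434 0.167 0.051]
d 345 244 [ 0.493 -0.     0.005]
d 366 310 [0.417 0.23  0.007]
d 365 190 [ 0.445 -0.19   0.071]
d 352 147 [ 0.493 -0.185  0.239]
d 397 197 [ 0.339 -0.174  0.063]
d 340 172 [ 0.528 -0.179  0.146]
d 400 213 [ 0.324 -0.153  0.013]
```

View pics/c1.png

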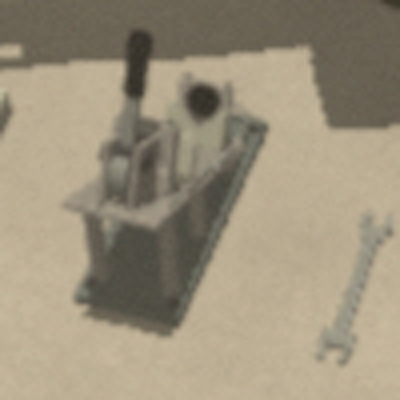

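View pics/c2.png

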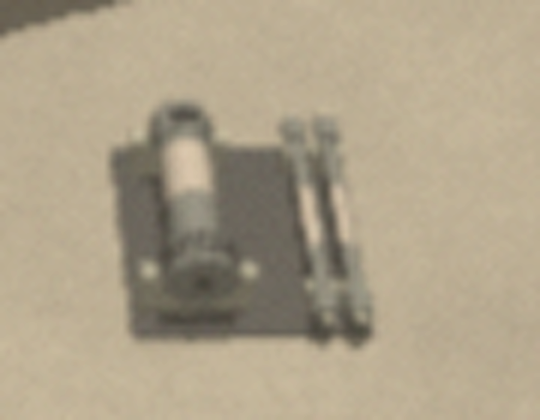

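View pics/c3.png

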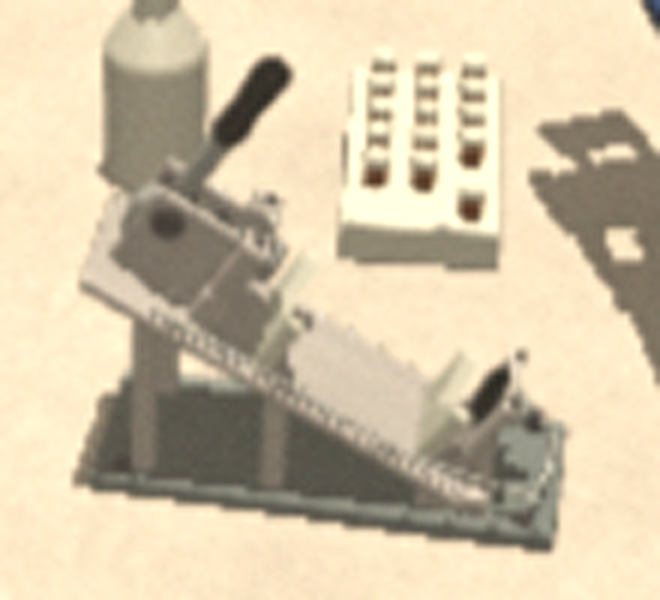

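View pics/c4.png

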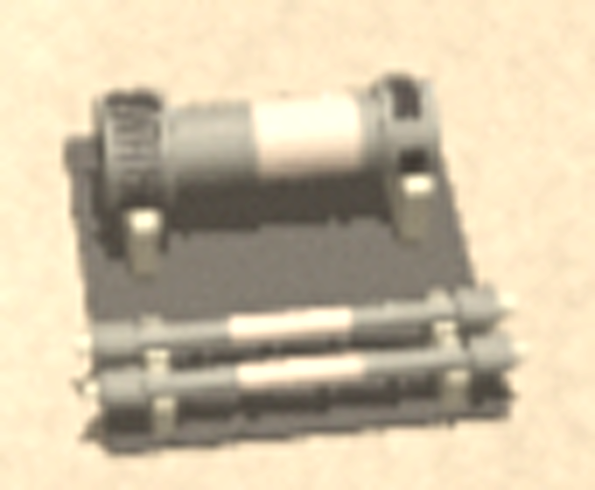

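```bash
cat >> h.py <<'E'
def plan(tp,tR,n=None,prof=None,start=None,vmax=50,wmax=0.16):
    """print rows to target pos (m), rotation (Rotation)"""
    if start is None:
        o=sensors.get_obs(); p0=np.array(o["ee_pos"]); r0=R.from_euler('xyz',o["eef_rot"])
    else: p0,r0=start
    tp=np.array(tp); rv=(r0.inv()*tR).as_rotvec()
    if n is None: n=int(np.ceil(max(np.linalg.norm(tp-p0)*1000/vmax,np.linalg.norm(rv)/wmax,1)))
    rows=[];p=p0;r=r0
    for i in range(1,n+1):
        a=i/n; q=p0+(tp-p0)*a; rr=r0*R.from_rotvec(rv*a)
        d=r.inv().apply(q-p)*1000; w=(r.inv()*rr).as_rotvec()
        rows.append(" ".join(f"{x:.0f}" if abs(x)>=.5 else "0" for x in d)+" "+" ".join(f"{x:.3f}" if abs(x)>=.0005 else "0" for x in w)); p,r=q,rr
    print("; ".join(rows)); return tp,tR
def down(yaw,pitch=0):  # tool down, yaw as robot's eef_rot; 
    return R.from_euler('xyz',[np.pi,pitch,yaw])
def wpts():
    o=sensors.get_obs(); c=camera("wrist"); P=pts(c)
    T=np.eye(4);T[:3,:3]=R.from_euler('xyz',o["eef_rot"]).as_matrix();T[:3,3]=o["ee_pos"]
    M=T@np.array(c["hand_eye"])
    return c,M,P@M[:3,:3].T+M[:3,3]
E
python3 -c "
from h import *
plan([.44,-.185,.37],down(-1.571))"
```

```text
-24 -39 -8 0 0 0.057; -26 -38 -8 0 0 0.057; -28 -36 -8 0 0 0.057; -30 -34 -8 0 0 0.057; -32 -33 -8 0 0 0.057; -34 -31 -8 0 0 0.057; -35 -29 -8 0 0 0.057; -37 -27 -8 0 0 0.057
```

Call:
move_arm(rows="-24 -39 -8 0 0 0.057; -26 -38 -8 0 0 0.057; -28 -36 -8 0 0 0.057; -30 -34 -8 0 0 0.057; -32 -33 -8 0 0 0.057; -34 -31 -8 0 0 0.057; -35 -29 -8 0 0 0.057; -37 -27 -8 0 0 0.057; 0 0 0 0 0 0; 0 0 0 0 0 0")

```text
time_s: 1.4
ee_pos: [0.4467, -0.1762, 0.3665]
eef_rot: [3.139, 0.004, -1.585]
force: [-1.3, -0.2, -0.6]
grip_width: 0.0941
```

Run:
```python
from h import *
c,M,P=wpts(); cv2.imwrite("pics/w1.png",c["color"]); np.savez("w1.npz",P=P,color=c["color"],M=M,mtx=c["mtx"])
plan([.44,.15,.33],down(-1.571))
```

```text
-47 2 5 0 0.001 -0.002; -47 2 5 0 0.001 -0.002; -47 1 5 0 0.001 -0.002; -47 1 5 0 0.001 -0.002; -47 1 5 0 0.001 -0.002; -47 1 5 0 0.001 -0.002; -47 1 5 0 0.001 -0.002
```

View pics/w1.png

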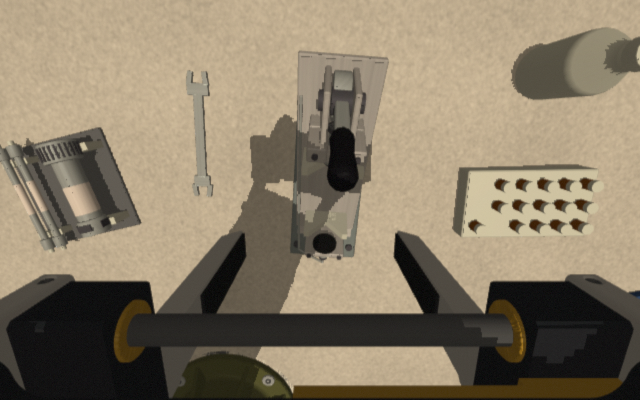

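Call:
move_arm(rows="-47 2 5 0 0.001 -0.002; -47 2 5 0 0 0; -47 1 5 0 0 0; -47 1 5 0 0 0; -47 1 5 0 0 0; -47 1 5 0 0 0; -47 1 5 0 0 0; 0 0 0 0 0 0; 0 0 0 0 0 0")

```text
time_s: 2.58
ee_pos: [0.442, 0.1534, 0.3296]
eef_rot: [3.137, 0.002, -1.596]
force: [-0.2, -1.1, -0.3]
grip_width: 0.0939
```

Run:
```python
from h import *
c,M,P=wpts(); np.savez("w2.npz",P=P,color=c["color"],M=M,mtx=c["mtx"])
cv2.imwrite("pics/w2.png",c["color"])
cv2.imwrite("pics/w2c.png",cv2.convertScaleAbs(cv2.resize(c["color"][60:300,200:440],None,fx=2.4,fy=2.4,interpolation=cv2.INTER_CUBIC),alpha=1.3))
w=np.load("w1.npz")
cv2.imwrite("pics/w1c.png",cv2.convertScaleAbs(cv2.resize(w["color"][40:270,240:410],None,fx=2.6,fy=2.6,interpolation=cv2.INTER_CUBIC),alpha=1.5))
```

```text
(no output)
```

View pics/w2.png

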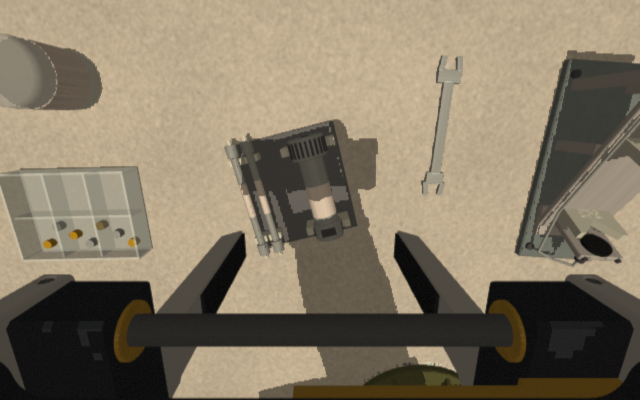

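View pics/w2c.png

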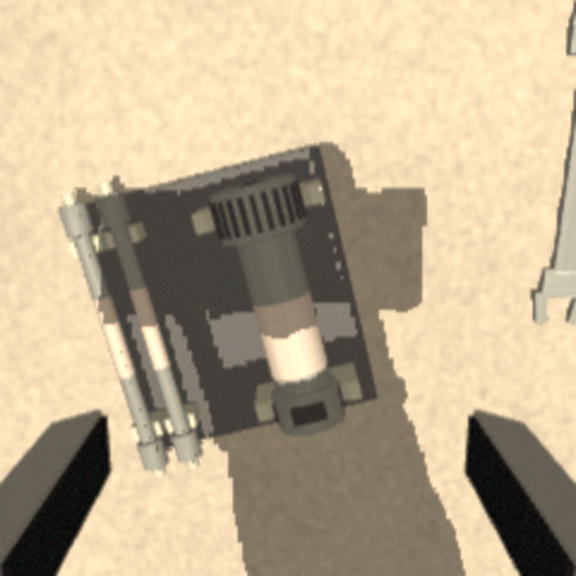

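View pics/w1c.png

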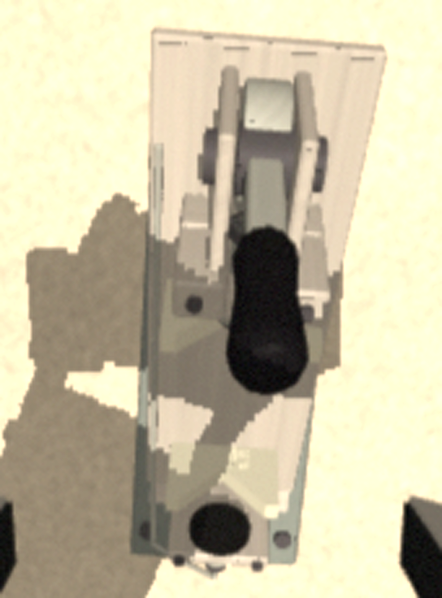

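Run:
```python
from h import *
from scipy.optimize import least_squares
w=np.load("w2.npz");P=w["P"]
# bench check
print("bench",np.median(P[100:110,200:215,2]),np.median(P[330:345,240:290,2]))
Q=P[120:245,280:360].reshape(-1,3); uv=np.stack(np.meshgrid(range(280,360),range(120,245)),-1).reshape(-1,2)
m=(Q[:,2]>.045)&(Q[:,2]<.075); q=Q[m]
print(len(q),q.mean(0))
# tube points: iterate
c=q[:,:2].mean(0); yaw=.22
from numpy import cos,sin
for it in range(5):
    a=np.array([cos(yaw),sin(yaw)]);n=np.array([-sin(yaw),cos(yaw)])
    s=(q[:,:2]-c)@a; t=(q[:,:2]-c)@n
    mid=(np.percentile(s,1)+np.percentile(s,99))/2
    k=(abs(s-mid)<.03)&(abs(t)<.02)
    def f(x):
        a=np.array([cos(x[1]),sin(x[1])]);n=np.array([-sin(x[1]),cos(x[1])])
        return np.hypot((q[k][:,:2]-c)@n-x[0],q[k][:,2]-x[2])-.015
    r=least_squares(f,[0,yaw,.042],loss='soft_l1',f_scale=.001)
    yaw=r.x[1]; c=c+r.x[0]*np.array([-sin(yaw),cos(yaw)])
    print(k.sum(),yaw,r.x[2],c,np.sqrt(np.mean(r.fun**2)))
a=np.array([cos(yaw),sin(yaw)]);n=np.array([-sin(yaw),cos(yaw)])
s=(Q[:,:2]-c)@a;t=(Q[:,:2]-c)@n
k=(abs(t)<.008)&(Q[:,2]>.04)
b=np.arange(-.09,.1,.004)
for lo in b:
    kk=k&(s>=lo)&(s<lo+.004)
    if kk.sum(): print(round(lo,3),kk.sum(),np.round(np.percentile(Q[kk,2],90),4))
ss=np.sort(s[k]);print(ss[:5],ss[-5:])
```

```text
bench 0.0006868737817807002 0.348025046975798
2933 [0.44100308 0.15614002 0.0566753 ]
1174 0.22440822706848823 0.04271763341875339 [0.440819   0.15694652] 0.0005975575878287258
1174 0.22440823529608495 0.04271763342457854 [0.440819   0.15694652] 0.0005975575878628932
1174 0.2244082352899319 0.04271763342457627 [0.440819   0.15694652] 0.0005975575878628614
1174 0.22440823529596257 0.04271763342457756 [0.440819   0.15694652] 0.000597557587862886
1174 0.22440823529211218 0.04271763342457802 [0.440819   0.15694652] 0.0005975575878628767
-0.074 7 0.06
-0.07 37 0.061
-0.066 35 0.0613
-0.062 38 0.0618
-0.058 47 0.0618
-0.054 42 0.061
-0.05 49 0.0598
-0.046 40 0.058
-0.042 38 0.058
-0.038 42 0.0582
-0.034 42 0.0582
-0.03 39 0.0579
-0.026 39 0.0583
-0.022 40 0.0582
-0.018 42 0.0583
-0.014 42 0.0585
-0.01 43 0.0583
-0.006 45 0.0586
-0.002 45 0.0581
0.002 45 0.058
0.006 45 0.0579
0.01 44 0.0578
0.014 48 0.0578
0.018 44 0.058
0.022 47 0.0581
0.026 48 0.0581
0.03 38 0.0637
0.034 48 0.0658
0.038 50 0.0657
0.042 52 0.0656
0.046 51 0.0657
0.05 50 0.0656
0.054 54 0.065
0.058 25 0.0634
[-0.07101595 -0.07092696 -0.07073419 -0.07070477 -0.07038032] [0.05873004 0.05875141 0.05884062 0.05886337 0.05892341]
```

Run:
```python
from h import *
from scipy.optimize import least_squares
w=np.load("w1.npz");P1=w["P"][40:270,240:410].reshape(-1,3)
def cl(f):
    c=np.load(f); return pts(c)@R.from_euler('xyz',c["attitude"]).as_matrix().T+c["position"]
S=cl("side0.npz").reshape(-1,3); C=cl("scene0.npz").reshape(-1,3); P2=np.load("w2.npz")["P"].reshape(-1,3)
def box(Q): return Q[(Q[:,0]>.28)&(Q[:,0]<.66)&(Q[:,1]>-.27)&(Q[:,1]<-.08)&(Q[:,2]>.02)&(Q[:,2]<.3)]
for nme,Q in [("w1",P1),("side",S),("scene",C),("w2",P2)]:
    q=box(Q); print(nme,len(q))
    # ransac plane with tilt 30deg
    rng=np.random.default_rng(0);best=None
    for _ in range(4000):
        a=q[rng.choice(len(q),3,False)]; n=np.cross(a[1]-a[0],a[2]-a[0]); l=np.linalg.norm(n)
        if l<1e-6: continue
        n/=l; n*=np.sign(n[2])
        if abs(np.degrees(np.arccos(n[2]))-30)>5 or n[0]>0: continue
        k=abs((q-a[0])@n)<.0015
        if best is None or k.sum()>best[0]: best=(k.sum(),k)
    if best is None: continue
    g=q[best[1]]; m=g.mean(0); n=np.linalg.svd(g-m)[2][2]; n*=np.sign(n[2])
    print(best[0],m.round(4),n.round(4),"tilt",np.degrees(np.arccos(n[2])).round(2),"yaw",np.arctan2(-n[1],-n[0]).round(3), "extent",g.min(0).round(3),g.max(0).round(3))
```

```text
w1 14869
5735 [ 0.5023 -0.1915  0.1003] [-0.4983  0.0431  0.8659] tilt 30.01 yaw -0.086 extent [ 0.358 -0.241  0.02 ] [ 0.582 -0.14   0.145]
side 1976
458 [ 0.4658 -0.1782  0.0797] [-0.4953  0.0423  0.8677] tilt 29.81 yaw -0.085 extent [ 0.361 -0.237  0.02 ] [ 0.58  -0.137  0.144]
scene 1254
165 [ 0.5095 -0.1812  0.1044] [-0.4981  0.0388  0.8663] tilt 29.97 yaw -0.078 extent [ 0.368 -0.241  0.022] [ 0.584 -0.144  0.148]
w2 9571
3868 [ 0.4376 -0.1765  0.0622] [-0.4975  0.0476  0.8662] tilt 29.98 yaw -0.095 extent [ 0.364 -0.228  0.02 ] [ 0.52  -0.14   0.107]
```

Run:
```python
from h import *
w=np.load("w1.npz");P1=w["P"][40:270,240:410].reshape(-1,3)
c=np.load("side0.npz");S=(pts(c)@R.from_euler('xyz',c["attitude"]).as_matrix().T+c["position"]).reshape(-1,3)
P2=np.load("w2.npz")["P"].reshape(-1,3)
yaw=-.088
Rc=R.from_euler('xyz',[0,-np.pi/6,yaw])
ax=Rc.as_matrix()
c0=np.array([.44,-.18,.1])
for nme,Q in [("w1",P1),("side",S),("w2",P2)]:
    L=(Q-c0)@ax
    k=(abs(L[:,2]+.042)<.012)&(abs(L[:,1])<.06)&(abs(L[:,0])<.17)
    zb=np.median(L[k,2]); kk=k&(abs(L[:,2]-zb)<.0025)
    print(nme,"bed z",zb.round(4),"bed y lims by x:")
    for x in np.arange(-.12,.17,.02):
        j=kk&(abs(L[:,0]-x)<.01)
        if j.sum()>5: print("  ",x.round(2),j.sum(),np.percentile(L[j,1],[.5,99.5]).round(4),np.median(L[j,2]).round(4))
    # saddles / stop: points above bed
    k=(L[:,2]>-.03)&(L[:,2]<.02)&(abs(L[:,1])<.04)
    h,e=np.histogram(L[k,0],np.arange(-.1,.17,.005)); print({round(e[i],3):int(h[i]) for i in range(len(h)) if h[i]})
np.savez("L.npz",L1=(w["P"]-c0)@ax)
```

```text
w1 bed z -0.0314 bed y lims by x:
   -0.12 80 [-0.0572  0.0418] -0.0314
   -0.1 88 [-0.0491  0.0344] -0.0316
   -0.08 129 [-0.0491  0.0343] -0.0313
   -0.06 521 [-0.0489  0.033 ] -0.0314
   -0.04 627 [-0.0489  0.0331] -0.0314
   -0.02 485 [-0.0489  0.0334] -0.0313
   0.0 255 [-0.0494  0.0336] -0.0313
   0.02 77 [-0.0495  0.0338] -0.0315
   0.04 131 [-0.0496  0.0339] -0.0314
   0.06 240 [-0.0493  0.0341] -0.0313
   0.08 460 [-0.0496  0.0343] -0.0313
   0.1 590 [-0.0492  0.0333] -0.0313
   0.12 995 [-0.0492  0.0335] -0.0313
   0.14 1239 [-0.0491  0.0336] -0.0314
{np.float64(-0.1): 4, np.float64(-0.095): 6, np.float64(-0.09): 336, np.float64(-0.085): 318, np.float64(-0.08): 30, np.float64(-0.075): 111, np.float64(-0.07): 747, np.float64(-0.065): 19, np.float64(-0.06): 6, np.float64(-0.055): 8, np.float64(-0.05): 6, np.float64(-0.045): 7, np.float64(-0.04): 7, np.float64(-0.035): 6, np.float64(-0.03): 13, np.float64(-0.025): 9, np.float64(-0.02): 8, np.float64(-0.015): 13, np.float64(-0.01): 12, np.float64(-0.005): 10, np.float64(0.0): 8, np.float64(0.005): 12, np.float64(0.01): 10, np.f
[... 2700 characters left out ...]
523, np.float64(-0.085): 386, np.float64(-0.08): 102, np.float64(-0.075): 257, np.float64(-0.07): 943, np.float64(-0.065): 10, np.float64(-0.06): 16, np.float64(-0.055): 13, np.float64(-0.05): 11, np.float64(-0.045): 13, np.float64(-0.04): 15, np.float64(-0.035): 16, np.float64(-0.03): 15, np.float64(-0.025): 18, np.float64(-0.02): 14, np.float64(-0.015): 18, np.float64(-0.01): 18, np.float64(-0.005): 15, np.float64(0.0): 18, np.float64(0.005): 22, np.float64(0.01): 21, np.float64(0.015): 18, np.float64(0.02): 18, np.float64(0.025): 42, np.float64(0.03): 173, np.float64(0.035): 199, np.float64(0.04): 24, np.float64(0.045): 21, np.float64(0.05): 24, np.float64(0.055): 26, np.float64(0.06): 9}
```

Run:
```python
from h import *
yaw=-.088
ax=R.from_euler('xyz',[0,-np.pi/6,yaw]).as_matrix(); c0=np.array([.44,-.18,.1])
for f in ["w1.npz","w2.npz"]:
    L=(np.load(f)["P"].reshape(-1,3)-c0)@ax - [0,-.0075,.0106]
    for nm,k in [("sadtop",(L[:,2]>-.012)&(L[:,2]<.000)&(abs(L[:,1])>.02)&(abs(L[:,1])<.036)),("stop",(L[:,2]>0)&(L[:,2]<.014)&(abs(L[:,1])<.01)&(L[:,0]<-.05))]:
        h,e=np.histogram(L[k,0],np.arange(-.11,.075,.0015)); print(f,nm,{round(float(e[i]),4):int(h[i]) for i in range(len(h)) if h[i]>3})
        k2=k&(abs(L[:,0]+.0705)<.006); print("  y lims",np.percentile(L[k2,1],[1,99]).round(4),"z",np.percentile(L[k2,2],[50,98]).round(4))
    # V symmetry: low saddle
    k=(abs(L[:,0]+.0705)<.004)&(L[:,2]<0)&(L[:,2]>-.04)
    for y in np.arange(-.034,.035,.004):
        j=k&(abs(L[:,1]-y)<.002)
        if j.sum(): print("   V",y.round(3),np.median(L[j,2]).round(4))
```

```text
w1.npz sadtop {-0.0875: 38, -0.086: 17, -0.0755: 10, -0.074: 11, -0.0725: 9, -0.071: 8, -0.0695: 7, -0.068: 38, -0.0665: 38, 0.0295: 15, 0.031: 19, 0.0325: 14, 0.034: 22, 0.0355: 15, 0.037: 18, 0.0385: 77, 0.04: 15}
  y lims [-0.0284  0.0281] z [-0.0044 -0.0022]
w1.npz stop {-0.1055: 4, -0.086: 4, -0.0845: 18, -0.083: 102, -0.0815: 10}Traceback (most recent call last):
  File "<stdin>", line 8, in <module>
    return _quantile_unchecked(
        a, q, axis, out, overwrite_input, method, keepdims, weights)
    return _ureduce(a,
                    func=_quantile_ureduce_func,
    ...<5 lines>...
                    overwrite_input=overwrite_input,
                    method=method)
    r = func(a, **kwargs)
    result = _quantile(arr,
                       quantiles=q,
    ...<2 lines>...
                       out=out,
                       weights=wgt)
    slices_having_nans = np.isnan(arr[-1, ...])
                                  ~~~^^^^^^^^^
IndexError: index -1 is out of bounds for axis 0 with size 0
```

```bash
cat >> h.py <<'E'
CA=R.from_euler('xyz',[0,-np.pi/6,-.088]); CC=np.array([.44,-.18,.1])+CA.apply([-.017,-.0075,.0106])
E
python3 - <<'E'
from h import *
print(CC, sensors.get_obs()["qpos"].round(3))
s=plan([.4399,.1567,.21],down(-1.347),n=4)
plan([.4399,.1567,.12],down(-1.347),start=s,n=3)
E
```

```text
[ 0.4193959  -0.18571128  0.10067987] [0.254 0.095 1.702 0.004 1.348 1.85 ]
-1 0 30 0.001 0.001 -0.062; -1 0 30 0.001 0.001 -0.062; -1 0 30 0.001 0.001 -0.062; -1 0 30 0.001 0.001 -0.062
0 0 30 0 0 0; 0 0 30 0 0 0; 0 0 30 0 0 0
```

Call:
move_arm(rows="-1 0 30 0.001 0.001 -0.062; -1 0 30 0.001 0.001 -0.062; -1 0 30 0.001 0.001 -0.062; -1 0 30 0.001 0.001 -0.062; 0 0 0 0 0 0; 0 0 0 0 0 0", grip=0.3)

```text
time_s: 3.38
ee_pos: [0.4436, 0.1503, 0.2091]
eef_rot: [-3.138, -0.002, -1.353]
force: [0.2, -0.1, 0.3]
grip_width: 0.0612
```

Run:
```python
from h import *
s=plan([.4399,.1567,.15],down(-1.347),n=2)
c,M,P=wpts(); cv2.imwrite("pics/w3.png",c["color"])
```

```text
-4 1 30 -0.002 -0.001 -0.003; -4 1 30 -0.002 -0.001 -0.003
```

View pics/w3.png

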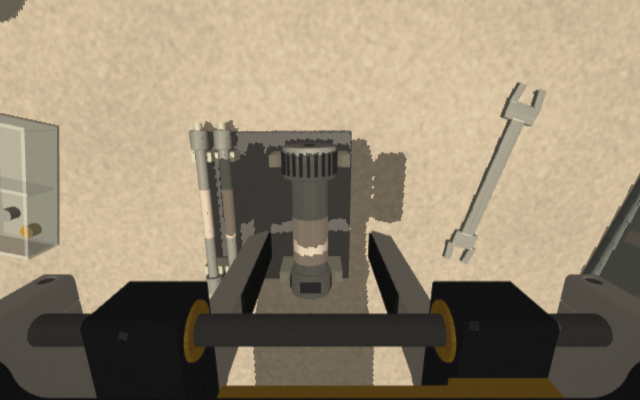

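Tool is aligned with the column (axis vertical at column ≈311, jaws at 258/382 → the column sits ~8 mm left of centre). Shift and descend.

Call:
move_arm(rows="-4 1 30 -0.002 -0.001 -0.003; -4 1 28 0 0 0; 0 0 0 0 0 0; 0 0 0 0 0 0")

```text
time_s: 3.92
ee_pos: [0.4425, 0.1576, 0.1553]
eef_rot: [-3.131, -0.0, -1.354]
force: [0.6, -0.9, -0.6]
grip_width: 0.0608
```

Run:
```python
from h import *
s=plan([.4399,.1567,.12],down(-1.347),n=2)
```

```text
0 2 18 -0.005 0 -0.003; 0 1 18 -0.005 0 -0.003
```

Call:
move_arm(rows="0 2 18 -0.005 0 -0.003; 0 1 18 -0.005 0 -0.003; 0 0 0 0 0 0; 0 0 0 0 0 0")

```text
time_s: 4.42
ee_pos: [0.4403, 0.1569, 0.1184]
eef_rot: [-3.14, -0.0, -1.348]
force: [-0.4, 0.1, 0.2]
grip_width: 0.061
```

Run:
```python
from h import *
c,M,P=wpts(); cv2.imwrite("pics/w4.png",c["color"])
```

```text
(no output)
```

View pics/w4.png

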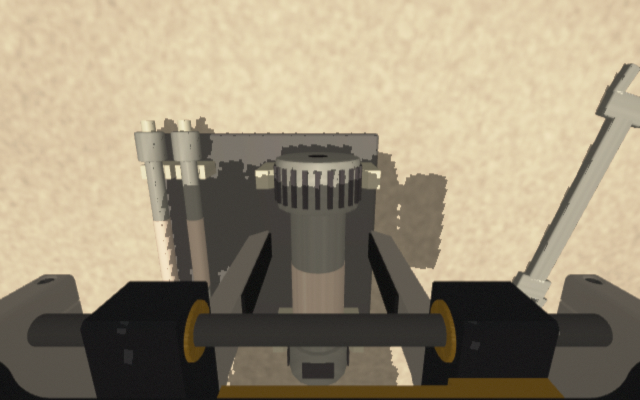

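Call:
move_arm(rows="0 0 0 0 0 0; 0 0 0 0 0 0; 0 0 0 0 0 0; 0 0 0 0 0 0; 0 0 0 0 0 0", grip=-0.6, newtons=50)

```text
time_s: 5.1
ee_pos: [0.4404, 0.1577, 0.1194]
eef_rot: [-3.138, 0.001, -1.348]
force: [0.1, 0.8, -2.4]
grip_width: 0.0288
```

Call:
move_arm(rows="0 0 -10 0 0 0; 0 0 -25 0 0 0; 0 0 -35 0 0 0; 0 0 -35 0 0 0; 0 0 0 0 0 0; 0 0 0 0 0 0")

```text
time_s: 5.85
ee_pos: [0.4389, 0.1567, 0.2272]
eef_rot: [3.141, 0.0, -1.348]
force: [-0.3, 0.2, -4.2]
grip_width: 0.0293
```

Run:
```python
from h import *
c,M,P=wpts(); cv2.imwrite("pics/w5.png",c["color"])
# tool pose at cradle: tool x=-cradle y, z=-cradle z, y=-x
G=CA*R.from_matrix(np.array([[0,-1,0],[-1,0,0],[0,0,-1]]).T)
print(G.as_euler('xyz'))
def tcp(x,z): return CC+CA.apply([x,0,z+.078])
T1=[.43,-.05,.27]
t=tcp(5+0,0) if 0 else tcp(.009,.09); print(t, tcp(.009,0))
s=plan(t,G)
```

```text
[-2.61799388  0.         -1.65879633]
[ 0.343485   -0.17901382  0.25067214] [ 0.38831088 -0.18296871  0.17272985]
44 24 -3 0.074 0.012 0.043; 45 22 -5 0.074 0.012 0.043; 46 19 -6 0.074 0.012 0.043; 47 17 -6 0.074 0.012 0.043; 47 14 -7 0.074 0.012 0.043; 48 12 -7 0.074 0.012 0.043; 49 9 -8 0.074 0.012 0.043
```

View pics/w5.png

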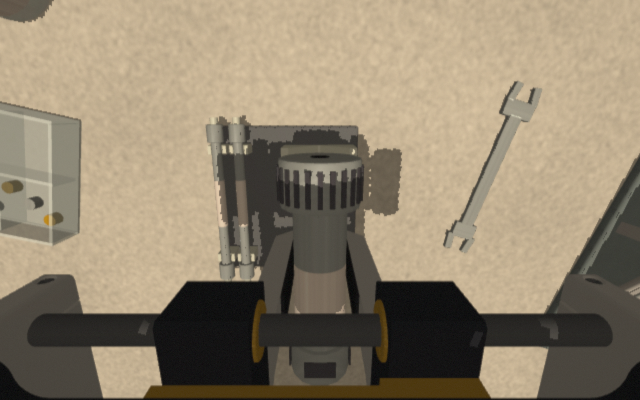

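Call:
move_arm(rows="44 24 -8 0.074 0.012 0.043; 45 22 -9 0.074 0.012 0.043; 46 19 -6 0.074 0.012 0.043; 47 17 -6 0.074 0.012 0.043; 47 14 -7 0.074 0.012 0.043; 48 12 -7 0.074 0.012 0.043; 49 9 -8 0.074 0.012 0.043; 0 0 0 0 0 0; 0 0 0 0 0 0")

```text
time_s: 7.02
ee_pos: [0.3356, -0.1893, 0.2515]
eef_rot: [-2.62, -0.003, -1.67]
force: [-0.1, -0.2, -4.7]
grip_width: 0.0287
```

```bash
cat >> h.py <<'E'
G=CA*R.from_matrix(np.array([[0,-1,0],[-1,0,0],[0,0,-1]]).T)
def tcp(x,z,y=0): return CC+CA.apply([x,y,z+.078])
def loc():
    o=sensors.get_obs(); r=R.from_euler('xyz',o["eef_rot"])
    print("tcp in cradle mm",(CA.inv().apply(o["ee_pos"]-CC)*1000).round(1),"rot err",(G.inv()*r).as_rotvec().round(3),"q",o["qpos"].round(2),"F",o["force"].round(1))
E
python3 - <<'E'
from h import *
loc()
c,M,P=wpts(); cv2.imwrite("pics/w6.png",c["color"]); np.savez("w6.npz",P=P,color=c["color"],M=M,mtx=c["mtx"])
c=camera("side"); cv2.imwrite("pics/s6.png",cv2.resize(c["color"][100:240,280:450],None,fx=4,fy=4))
plan(tcp(.009,.05),G)
E
```

```text
tcp in cradle mm [  3.4 -11.  172.2] rot err [-0.002  0.008  0.008] q [-0.74 -0.18  2.21  0.46  0.73  0.64] F [-0.1 -0.2 -4.7]
-11 -5 44 0.002 -0.007 -0.006
```

View pics/w6.png

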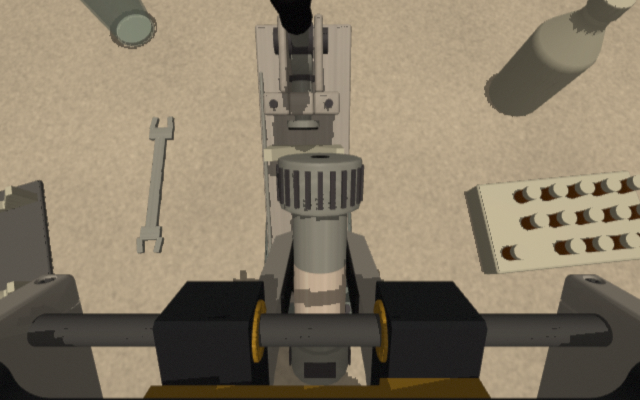

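View pics/s6.png

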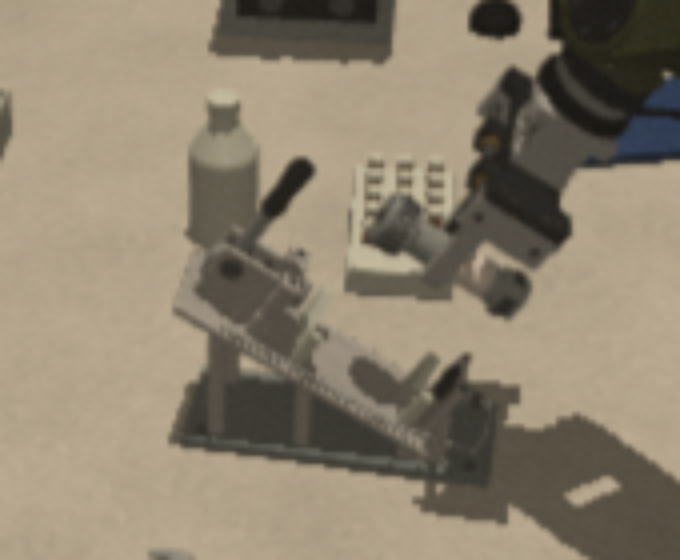

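Run:
```python
from h import *
P=np.load("w6.npz")["P"][0:170,220:400].reshape(-1,3)
L=CA.inv().apply(P-CC)
k=(abs(L[:,2]+.042)<.004)
print("bed z",np.median(L[k,2]))
for x in [.1,.12,.14,.16]:
    j=k&(abs(L[:,0]-x)<.01)
    print(x,j.sum(),np.percentile(L[j,1],[1,99]).round(4) if j.sum() else "")
k=(L[:,2]>-.02)&(L[:,2]<-.001)&(abs(L[:,1])>.02)&(abs(L[:,1])<.035)&(L[:,0]<.07)&(L[:,0]>.03)
print(np.percentile(L[k],[2,50,98],axis=0).round(4))
k=(abs(L[:,2]+.0)<.012)&(abs(L[:,1])<.01)&(L[:,0]>.06)&(L[:,0]<.1)
print(k.sum(),np.percentile(L[k],[2,25,50,98],axis=0).round(4))
# column: tool-frame grip check
```

```text
bed z -0.04174080613497435
0.1 509 [-0.0417  0.041 ]
0.12 1171 [-0.0423  0.041 ]
0.14 1108 [-0.0419  0.0407]
0.16 519 [-0.0416  0.041 ]
[[ 0.0471 -0.0334 -0.0175]
 [ 0.0539  0.0237 -0.0051]
 [ 0.0568  0.0326 -0.0026]]
215 [[ 0.0728 -0.0097  0.0029]
 [ 0.0749 -0.0058  0.0064]
 [ 0.0781  0.0004  0.0092]
 [ 0.0833  0.0097  0.0119]]
```

Call:
move_arm(rows="-6 -3 20 0.002 -0.007 -0.006; -5 -2 22 0 0 0; 0 0 0 0 0 0; 0 0 0 0 0 0")

```text
time_s: 7.62
ee_pos: [0.3646, -0.1758, 0.2171]
eef_rot: [-2.619, 0.0, -1.648]
force: [-0.3, -0.1, -3.9]
grip_width: 0.0287
```

Run:
```python
from h import *
loc()
c,M,P=wpts(); np.savez("w7.npz",P=P,color=c["color"],M=M,mtx=c["mtx"]); cv2.imwrite("pics/w7.png",c["color"])
plan(tcp(.009,.012),G,n=2)
# column in cradle coords
L=CA.inv().apply((P[140:280,240:400].reshape(-1,3))-CC)
k=(L[:,2]>.05)
for lo in np.arange(-.02,.1,.004):
    j=k&(L[:,0]>=lo)&(L[:,0]<lo+.004)
    if j.sum()>5: print(lo.round(3),j.sum(),np.percentile(L[j,1],[3,97]).round(4),np.percentile(L[j,2],95).round(4))
```

```text
tcp in cradle mm [ 10.2   5.1 128.6] rot err [-0.001 -0.006 -0.009] q [-0.66 -0.07  2.22  0.5   0.61  0.63] F [-0.3 -0.1 -3.9]
3 1 19 0.001 0.003 0.004; 3 1 19 0.001 0.003 0.004
0.0 38 [-0.0101  0.0188] 0.0618
0.004 263 [-0.01    0.0188] 0.0667
0.008 398 [-0.0101  0.0189] 0.0673
0.012 420 [-0.0101  0.0189] 0.0745
0.016 689 [-0.0114  0.0205] 0.0856
0.02 2014 [-0.0213  0.0301] 0.09
0.024 390 [-0.0091  0.0182] 0.0667
0.028 385 [-0.0089  0.0176] 0.0668
0.032 397 [-0.0089  0.018 ] 0.0668
0.036 398 [-0.0088  0.018 ] 0.0667
0.04 170 [-0.0093  0.0191] 0.0721
0.044 578 [-0.0141  0.0239] 0.0736
0.048 682 [-0.0156  0.0244] 0.0742
0.052 704 [-0.0154  0.025 ] 0.0742
0.056 718 [-0.0153  0.0248] 0.0742
0.06 738 [-0.0154  0.0256] 0.0741
0.064 767 [-0.0152  0.0246] 0.0735
0.068 610 [-0.0138  0.0233] 0.0723
0.088 121 [0.0041 0.0041] 0.2108
```

Call:
move_arm(rows="3 1 19 0.001 0.003 0.004; 2 1 18 0 0 0.004; 0 0 0 0 0 0; 0 0 0 0 0 0")

```text
time_s: 8.18
ee_pos: [0.3811, -0.1827, 0.1865]
eef_rot: [-2.614, -0.001, -1.657]
force: [0.0, -0.0, -4.1]
grip_width: 0.0285
```

Run:
```python
from h import *
loc()
plan(tcp(.009,.003),G,n=2)
```

```text
tcp in cradle mm [ 9.7 -0.4 93.5] rot err [ 0.004 -0.    -0.002] q [-0.64  0.03  2.2   0.57  0.52  0.57] F [ 0.  -0.  -4.1]
0 0 6 -0.002 0 0.001; 0 0 6 -0.002 0 0.001
```

Call:
move_arm(rows="0 0 6 -0.002 0 0.001; 0 0 6 -0.002 0 0; 0 0 0 0 0 0; 0 0 0 0 0 0")

```text
time_s: 8.68
ee_pos: [0.3875, -0.1834, 0.1768]
eef_rot: [-2.616, -0.001, -1.658]
force: [-0.3, 0.1, -3.8]
grip_width: 0.0291
```

Run:
```python
from h import *
loc()
```

```text
tcp in cradle mm [10.4 -0.5 81.9] rot err [ 0.002  0.001 -0.002] q [-0.63  0.07  2.2   0.59  0.49  0.56] F [-0.3  0.1 -3.8]
```

Call:
move_arm(rows="0 1 2 0 0 0; 0 0 2 0 0 0; 0 0 0 0 0 0")

```text
time_s: 9.05
ee_pos: [0.3885, -0.1833, 0.173]
eef_rot: [-2.616, -0.001, -1.657]
force: [-5.7, 2.9, 2.3]
grip_width: 0.0288
```

Run:
```python
from h import *
loc()
```

```text
tcp in cradle mm [ 9.4 -0.3 78.1] rot err [ 0.002 -0.    -0.002] q [-0.63  0.08  2.2   0.6   0.48  0.54] F [-5.7  2.9  2.3]
```

Run:
```python
from h import *
c,M,P=wpts(); cv2.imwrite("pics/w8.png",c["color"])
c=camera("side"); cv2.imwrite("pics/s8.png",cv2.resize(c["color"][100:240,280:450],None,fx=4,fy=4))
```

```text
(no output)
```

View pics/w8.png

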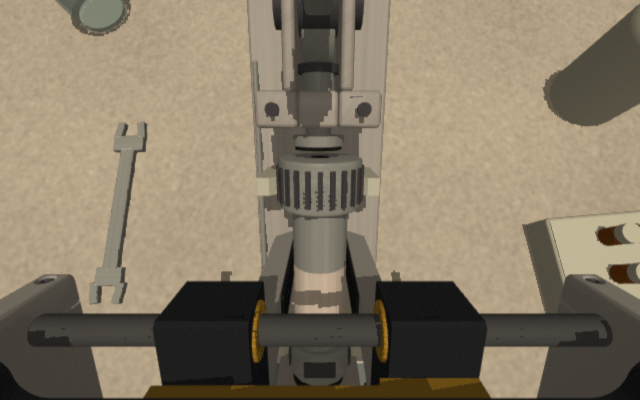

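View pics/s8.png

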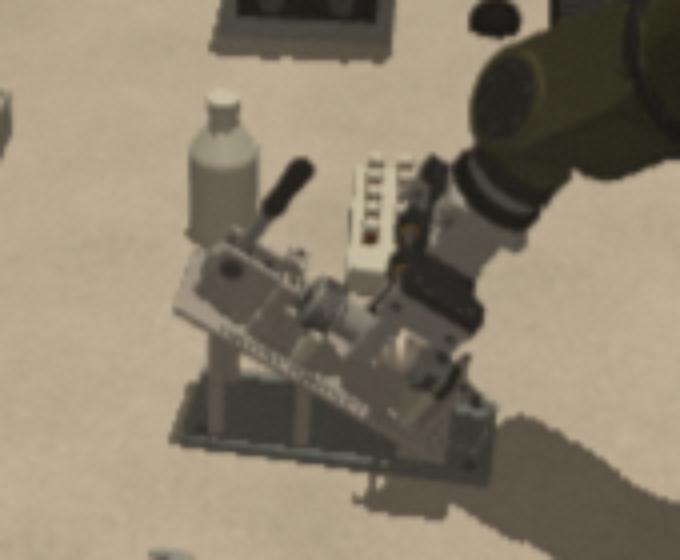

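Call:
move_arm(rows="0 0 0 0 0 0; 0 0 0 0 0 0; 0 0 0 0 0 0", grip=0.3)

```text
time_s: 9.52
ee_pos: [0.3892, -0.1838, 0.1738]
eef_rot: [-2.614, -0.002, -1.658]
force: [0.7, 1.5, 0.7]
grip_width: 0.0554
```

Call:
move_arm(rows="0 0 -15 0 0 0; 0 0 -30 0 0 0; 0 0 -30 0 0 0; 0 0 -30 0 0 0; 0 0 0 0 0 0; 0 0 0 0 0 0")

```text
time_s: 10.28
ee_pos: [0.3355, -0.1791, 0.2668]
eef_rot: [-2.613, -0.003, -1.659]
force: [0.3, 0.4, -0.2]
grip_width: 0.0608
```

Run:
```python
from h import *
loc()
c,M,P=wpts(); cv2.imwrite("pics/w9.png",c["color"]);np.savez("w9.npz",P=P,color=c["color"])
L=CA.inv().apply((P[100:300,240:400].reshape(-1,3))-CC)
k=(L[:,2]>.009)&(L[:,2]<.03)&(abs(L[:,1])<.024)
for lo in np.arange(-.068,.1,.004):
    j=k&(L[:,0]>=lo)&(L[:,0]<lo+.004)
    if j.sum()>5: print(lo.round(3),j.sum(),np.percentile(L[j,1],[3,97]).round(4),np.percentile(L[j,2],95).round(4))
j=k&(L[:,0]<.075)&(L[:,0]>.05);print(np.percentile(L[j,0],[90,95,99]))
```

```text
tcp in cradle mm [ 10.2  -0.8 185.9] rot err [ 0.005  0.003 -0.002] q [-0.72 -0.22  2.21  0.44  0.76  0.67] F [ 0.3  0.4 -0.2]
-0.068 137 [-0.0123  0.0113] 0.0163
-0.064 38 [-0.014  0.014] 0.0179
-0.06 126 [-0.0141  0.0143] 0.0186
-0.056 123 [-0.016   0.0143] 0.0193
-0.052 140 [-0.016  0.014] 0.0194
-0.048 138 [-0.015   0.0137] 0.0191
-0.044 167 [-0.0149  0.0138] 0.0184
-0.04 121 [-0.0121  0.011 ] 0.0162
-0.036 103 [-0.0111  0.011 ] 0.0156
-0.032 101 [-0.012   0.0109] 0.0158
-0.028 116 [-0.0119  0.0109] 0.0158
-0.024 109 [-0.0119  0.0108] 0.0156
-0.02 111 [-0.0119  0.0108] 0.016
-0.016 113 [-0.0118  0.0116] 0.0159
-0.012 117 [-0.0123  0.0112] 0.016
-0.008 120 [-0.0118  0.0115] 0.0158
-0.004 116 [-0.0122  0.0111] 0.0157
0.0 123 [-0.0126  0.0114] 0.0157
0.004 117 [-0.0116  0.0105] 0.0158
0.008 118 [-0.0116  0.0104] 0.0157
0.012 122 [-0.0116  0.0104] 0.0156
0.016 121 [-0.0115  0.0112] 0.0158
0.02 127 [-0.0117  0.0103] 0.0157
0.024 119 [-0.0114  0.0111] 0.0158
0.028 129 [-0.0123  0.0103] 0.0158
0.032 130 [-0.0115  0.0101] 0.0158
0.036 123 [-0.0122  0.0104] 0.0161
0.04 123 [-0.0183  0.0157] 0.0215
0.044 218 [-0.0183  0.0186] 0.0228
0.048 229 [-0.0195  0.0191] 0.0232
0.052 238 [-0.0195  0.0191] 0.0233
0.056 241 [-0.0193  0.019 ] 0.0231
0.06 245 [-0.0193  0.0189] 0.0231
0.064 274 [-0.0185  0.0171] 0.0222
0.068 25 [-0.0153  0.0137] 0.0204
0.072 86 [-0.0085  0.008 ] 0.0137
0.076 119 [-0.0097  0.0088] 0.0142
0.084 303 [-0.023   0.0225] 0.0213
0.088 372 [-0.0226  0.0229] 0.0239
0.092 309 [-0.0225  0.0227] 0.0235
0.096 302 [-0.0227  0.0228] 0.0211
[0.06791523 0.07285382 0.07455204]
```

View pics/w9.png

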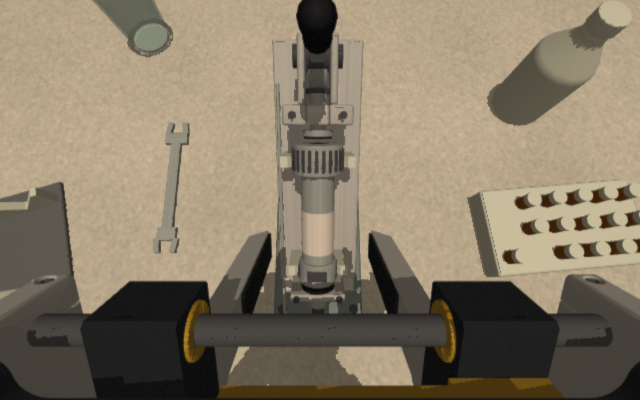

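Run:
```python
from h import *
L=CA.inv().apply(np.load("w9.npz")["P"][0:60,290:345].reshape(-1,3)-CC)
k=(L[:,2]>.04)&(L[:,2]<.13); print(k.sum(),np.percentile(L[k],[1,25,50,75,99],axis=0).round(4))
j=k&(L[:,2]>.06)&(L[:,2]<.09);print(np.percentile(L[j],[2,50,98],axis=0).round(4))
plan(tcp(.112,.190-.078),G)
```

```text
1790 [[ 0.1272 -0.0099  0.0586]
 [ 0.1296 -0.0048  0.0995]
 [ 0.1328 -0.0008  0.1051]
 [ 0.137   0.0034  0.1065]
 [ 0.1417  0.0087  0.1082]]
[[ 0.1279 -0.009   0.0605]
 [ 0.1293 -0.0007  0.0707]
 [ 0.1354  0.0076  0.089 ]]
0 -34 -1 -0.001 -0.001 0.001; 0 -34 -1 -0.001 -0.001 0.001; 0 -34 -1 -0.001 -0.001 0.001
```

Lever is at x ≈ 127–147, y ≈ −0.5 mm, top z = 107 – as stated. Close and approach.

Call:
move_arm(rows="0 -20 -5 -0.001 -0.001 0.001; 0 -25 0 -0.001 0 0; 0 -25 0 -0.001 0 0; 0 -25 0 -0.001 0 0; 0 0 0 0 0 0; 0 0 0 0 0 0", grip=-1, newtons=30)

```text
time_s: 11.08
ee_pos: [0.4183, -0.1853, 0.3127]
eef_rot: [-2.627, 0.005, -1.657]
force: [-0.5, 0.9, -0.4]
grip_width: 0.0047
```

Run:
```python
from h import *
loc()
c,M,P=wpts(); cv2.imwrite("pics/w10.png",c["color"])
plan(tcp(.1165,.177-.078),G,n=1)
```

```text
tcp in cradle mm [105.    0.3 184.2] rot err [-0.009 -0.005  0.   ] q [-0.59 -0.08  1.98  0.34  0.82  0.89] F [-0.5  0.9 -0.4]
0 -12 7 0.009 0.005 -0.001
```

View pics/w10.png

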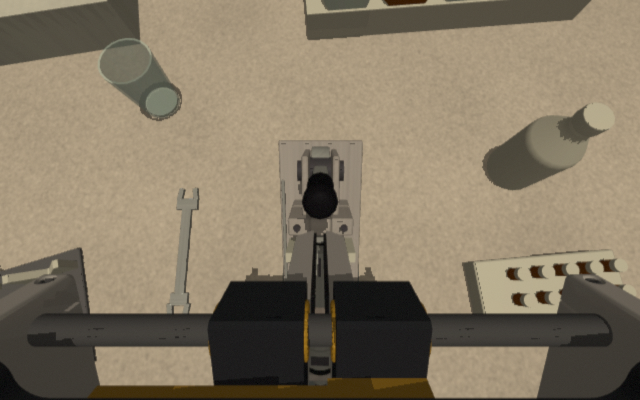

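```bash
cat >> h.py <<'E'
def arc(th):
    d=np.array([np.sin(th),np.cos(th)]);n=np.array([-np.cos(th),np.sin(th)])
    return np.array([137.5,0])+80*d+10*n+[-8,97]
def arcplan(t1,step):
    o=sensors.get_obs(); p=CA.inv().apply(o["ee_pos"]-CC)*1000; cur=p[[0,2]]
    # nearest theta
    ts=np.linspace(0,1.75,400); t0=ts[np.argmin([np.hypot(*(arc(t)-cur)) for t in ts])]
    print("theta now",t0.round(3),"y",p[1].round(1), "off",(arc(t0)-cur).round(1))
    n=int(np.ceil((t1-t0)/step)); 
    for t in np.linspace(t0,t1,n+1)[1:]:
        a=arc(t); print(f"0 {-(a-cur)[0]:.0f} {-(a-cur)[1]:.0f} 0 0 0",end="; "); cur=a
    print()
E
python3 -c "
from h import *
arcplan(0.7,.14)"
```

```text
theta now 0.0 y 0.2 off [14.5 -7.4]
0 -26 7 0 0 0; 0 -11 1 0 0 0; 0 -11 3 0 0 0; 0 -11 4 0 0 0; 0 -10 5 0 0 0;
```

Call:
move_arm(rows="0 -14 7 0.009 0.005 0; 0 -12 0 0 0 0; 0 -11 1 0 0 0; 0 -11 3 0 0 0; 0 -11 4 0 0 0; 0 -10 5 0 0 0; 0 0 0 0 0 0")

```text
time_s: 12.0
ee_pos: [0.4905, -0.1919, 0.3293]
eef_rot: [-2.625, 0.001, -1.659]
force: [-7.3, -0.1, 1.9]
grip_width: 0.0007
```

Run:
```python
from h import *
loc(); arcplan(1.55,.14)
c,M,P=wpts(); cv2.imwrite("pics/w11.png",c["color"])
c=camera("side"); cv2.imwrite("pics/s11.png",cv2.resize(c["color"][80:240,280:450],None,fx=3.5,fy=3.5))
```

```text
tcp in cradle mm [1.762e+02 1.000e-01 1.623e+02] rot err [-0.007 -0.     0.001] q [-0.51  0.06  1.79  0.28  0.83  1.01] F [-7.3 -0.1  1.9]
theta now 0.746 y 0.1 off [0.3 0.2]
0 -9 7 0 0 0; 0 -7 8 0 0 0; 0 -6 9 0 0 0; 0 -5 10 0 0 0; 0 -4 10 0 0 0; 0 -2 11 0 0 0;
```

View pics/w11.png

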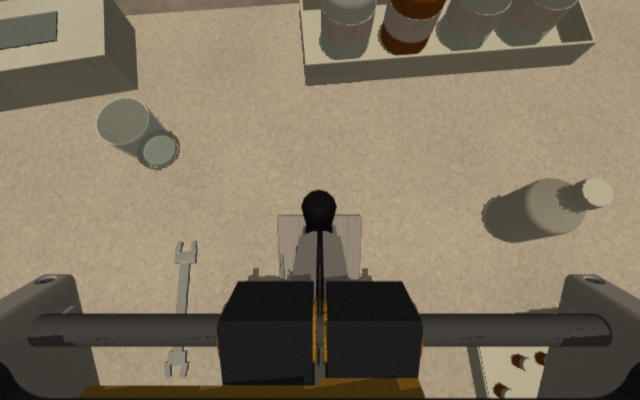

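View pics/s11.png

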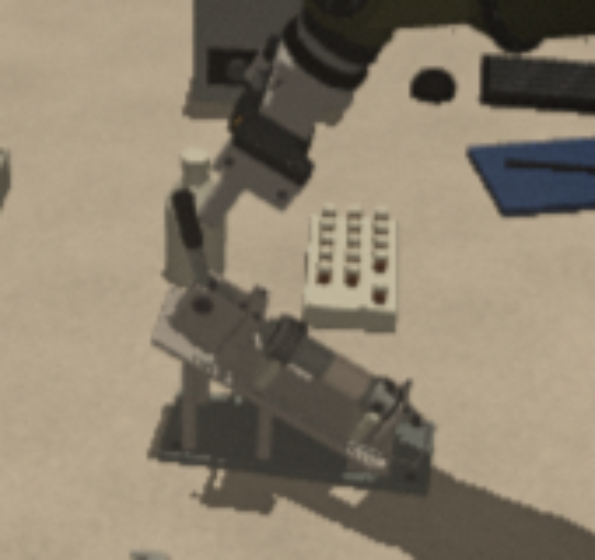

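Call:
move_arm(rows="0 -9 7 0.004 0 0; 0 -7 8 0 0 0; 0 -6 9 0 0 0; 0 -5 10 0 0 0; 0 -4 10 0 0 0; 0 -2 11 0 0 0; 0 0 0 0 0 0")

```text
time_s: 12.98
ee_pos: [0.5496, -0.1969, 0.297]
eef_rot: [-2.624, 0.001, -1.659]
force: [-0.5, 0.6, 0.5]
grip_width: 0.0003
```

Run:
```python
from h import *
loc(); arcplan(1.6,.14)
c=camera("side"); cv2.imwrite("pics/s12.png",cv2.resize(c["color"][80:240,280:450],None,fx=3.5,fy=3.5))
```

```text
tcp in cradle mm [211.3   0.3 104.7] rot err [-0.006 -0.001  0.   ] q [-0.46  0.22  1.69  0.27  0.76  1.05] F [-0.5  0.6  0.5]
theta now 1.601 y 0.3 off [-1.6 -0.1]
```

View pics/s12.png

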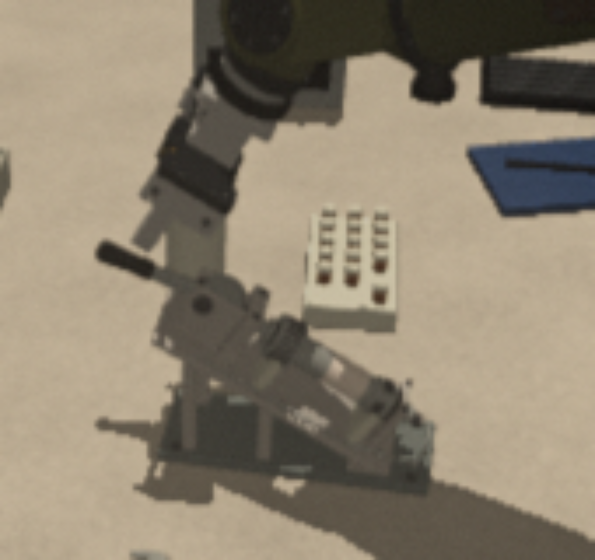

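The lever has snapped over, with no force left on the fingers. Back off and check it from a clear view.

Call:
move_arm(rows="0 0 -25 0 0 0; 0 25 -40 0 0 0; 0 45 -20 0 0 0; 0 45 -10 0 0 0; 0 45 -5 0 0 0; 0 0 0 0 0 0; 0 0 0 0 0 0")

```text
time_s: 13.9
ee_pos: [0.3566, -0.1798, 0.3084]
eef_rot: [-2.616, -0.004, -1.66]
force: [-0.4, -0.5, 0.5]
grip_width: 0.0005
```

Run:
```python
from h import *
loc()
c,M,P=wpts(); cv2.imwrite("pics/w13.png",c["color"])
L=CA.inv().apply(P.reshape(-1,3)-CC)
k=(L[:,2]>.009)&(L[:,2]<.03)&(abs(L[:,1])<.024)
for lo in np.arange(.052,.09,.002):
    j=k&(L[:,0]>=lo)&(L[:,0]<lo+.002)
    if j.sum()>5: print(lo.round(3),j.sum(),np.percentile(L[j,2],95).round(4))
for lo in np.arange(-.074,-.03,.004):
    j=k&(L[:,0]>=lo)&(L[:,0]<lo+.004)
    if j.sum()>5: print(lo.round(3),j.sum(),np.percentile(L[j,2],95).round(4))
k=(L[:,0]>.19)&(L[:,0]<.26)&(abs(L[:,1])<.015)&(abs(L[:,2])<.06)
t=[(x,np.percentile(L[k&(abs(L[:,0]-x)<.003),2],95)) for x in (.2,.21,.22,.23)]
print("lever top",np.round(t,4)); 
print("angle from slope",np.pi/2-np.polyfit(*np.array(t).T,1)[0])
c=camera("side"); cv2.imwrite("pics/s13.png",cv2.resize(c["color"][80:330,270:450],None,fx=3.2,fy=2.4))
```

```text
tcp in cradle mm [ 49.2   0.4 211.5] rot err [ 0.002  0.004 -0.001] q [-0.68 -0.23  2.11  0.38  0.85  0.78] F [-0.4 -0.5  0.5]
0.052 84 0.0227
0.054 94 0.0232
0.056 89 0.0232
0.058 91 0.0229
0.06 94 0.0224
0.062 91 0.022
0.064 129 0.0213
0.066 34 0.0136
0.068 42 0.0141
0.07 44 0.0137
0.082 43 0.0195
0.084 101 0.0208
0.086 111 0.0213
0.088 102 0.0235
lever top [[ 0.2    -0.0013]
 [ 0.21   -0.0038]
 [ 0.22   -0.0048]
 [ 0.23   -0.0125]]
angle from slope 1.917724765334616
```

View pics/w13.png

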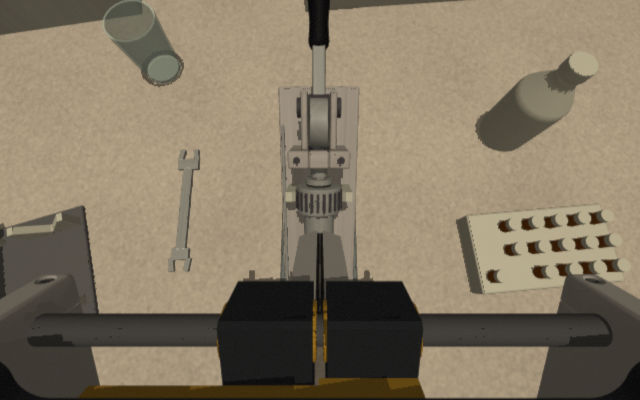

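View pics/s13.png

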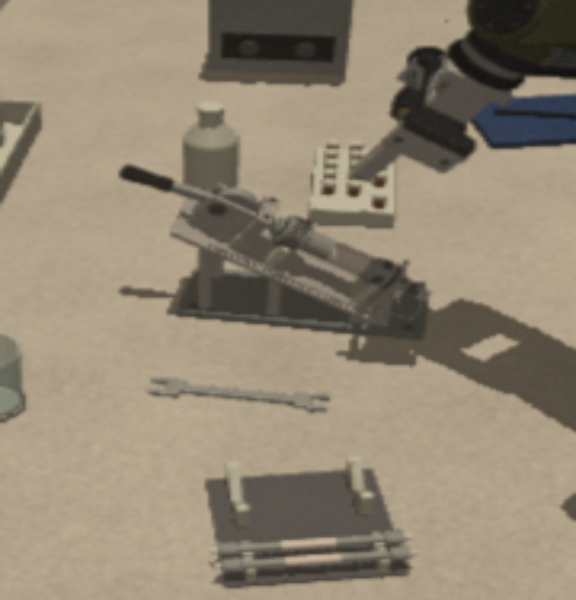

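```bash
python3 -c "
from h import *
print(ctrl.hand_in())"
```

```text
the job is handed in; nothing more can be done
None
```

The thick column is clamped in the sloping cradle, broad knurled end uphill, and I handed the job in at about 14 s of the 51 s allowed. The hand-in gave no verdict.

I gripped the column at about +5 mm along its tube, lifted it level and tilted it 30°. I set it on both saddles, let go, and pushed the lever over its high point with closed fingers.

Last checks, with the gripper clear and no force on it:
- **Column:** its broad end face measured at x ≈ 65.5 mm in the cradle frame, against 65 mm when home, so it is against the stop to within about 1 mm. I could not measure the narrow end itself in that last view because the gripper covered it.
- **Clamp:** the nose is touching the column's broad end.
- **Lever:** it snapped shut. The top of the grip lies about 1 mm from where 1.75 rad would put it. A separate angle estimate from the slope of the grip read 1.92 rad, but that is past the lever's stop. I put it down to the rounded end of the grip, and did not measure again.
- **Other items:** the slim columns and spanner look unmoved in the last side picture. The glassware and bottles were never near the arm's path, but I did not measure their positions.

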